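# Register a slide carrier on the scanner stage and clip it down

## Robot

A 7-joint arm with a two-finger parallel gripper is mounted at the origin on the work surface. World frame = base frame: x ahead of the robot, y to its left, z up, the work surface at z = 0. Lengths are in m, angles in rad, forces in N, time in s.
With the tool pointing down it reaches from about 0.375 to 0.925 m from the base axis. Payload 3.1 kg.
Tool frame: the origin (TCP) lies midway between the tips of the shut fingers; the grasp point (between the pads) lies 19 mm behind it (arm.grip_depth is the distance from the TCP to the grasp point, in m); z points along the fingers, y is the direction in which the jaws open and shut (so a half turn about z gives the same grasp; the last joint's range is limited). The gripper opens to 85 mm and grips with 20 to 120 N. Pads are 22 mm wide; open, the fingers measure 114 mm over their backs; the gripper's body (76 mm by 85 mm) begins 54 mm behind the grasp point. The pads swing forward as they close: fully open they stand 13 mm farther back than shut.
Start: joints at [-1.372, 0.383, 0.044, 1.598, -0.018, 1.161, -0.05], TCP at [0.19, 0.622, 0.231] pointing down, gripper open.
Joint ranges: [-2.61, 2.61], [-0.41, 2.15], [-1.48, 1.57], [0, 2.5], [-1.57, 4.71], [0.05, 1.97], [-2.85, 2.85]. Speed limits (rad/s): [2.79, 2.79, 3.14, 3.14, 3.14, 3.14, 3.14].

## Interface

Orientations are given as a 3x3 rotation matrix whose columns are the frame's x, y, z axes.
In Python, from workcell import arm, vision gives the robot as it stands. The module is installed in compiled form; this text tells all that it offers.
- The arm moves only by the shell command python3 -m pendant 'ROWS'. ROWS is JSON, a list of rows, each an object of numbers: "dx", "dy", "dz": the shift along the tool's x, y, z in mm; "yaw": the turn about the tool's z in degrees; "gripper": the finger opening in mm, from 0 to 85.4. A call has exactly 5 rows; each row is the pose to reach, as a shift and turn from the pose commanded when the call began, along the tool's axes at that moment; what a row does not reach only later rows make up. A row lasts 1/10 s, in which the tool goes at most 50 mm and 8.59 degrees, less where a joint would pass 70% of its speed; a pose out of reach is approached as far as the arm can. A call with a gripper value outside its range is refused whole. The fingers move at their own pace and stop on an object; the grip force is fixed at half the most. Time passes only in rows, so rows that repeat a pose let the fingers close, or fill a call up. It gives the time, the measured TCP pose, the force and the opening at its end, in the units of the state.
- arm.state(): the state, without advancing time (a new reading comes with each control period).
- vision.read_camera(name): name is "scene" or "top" or "wrist"; returns a dict with "color" (420x560x3 uint8, red, green, blue), "fx", "fy", "cx", "cy" (pixels), "k1" (the pictures are not rectified: a ray, as slopes to the right and down, at radius r is drawn at 1 + k1 r^2 times it, then the intrinsics apply), "rvec" (rotation vector, rad) and "tvec" (3), from world to camera coordinates, as OpenCV has them. Camera axes: x right, y down, z forward; pixel columns grow to the right and rows downward; lengths in m; the calibration is good to about 2 mm. A picture is of the moment at which its call begins. There is no depth.
- arm.hand_in(): hands the job in, once; it reports no verdict.
The state is a dict: "time": time; "joint_pos": joint angles; "joint_vel": joint speeds; "tau": joint torques, N m; "tool_pos": TCP position; "ee_rot": TCP orientation; "contact_force": force on the tool from outside, world axes, zero at the start; "moment": the same for the moment, N m; "grip_width": finger opening in m.
Only numpy, scipy, OpenCV 4.12 (cv2) and the standard library are available. Lean on these libraries where they do the work, as an engineer would, in place of code of your own. Each camera call takes 0.05 s, during which the arm holds its last target. There are 200 camera calls.

## Task

Lay the long slide carrier, slides up, on the black scanner stage and push it fully home so that its long side is flush against the side rail and its end is flush against the end stop. Then, with the carrier home, swing the clip all the way round so that it lies square across the carrier. Leave the short carrier, the phone and the bottle where they are.

Things in the scene. Friction and masses are not known exactly. Their poses are not given: they have to be found in the camera images.
- long_carrier: Long slide carrier: flat aluminium bar-shaped block 180 x 60 x 14 mm (its x, y, z) with four glass slides set flush in its top (two by two); about 0.3 kg, loose, lying slides up on the bench. Origin: centre of its underside; z up. Either end may go to the end stop.
- short_carrier: Short slide carrier, the same but 100 x 60 x 14 mm with two slides; not to be used. Origin: centre of its underside, x along its length. The two carriers lie side by side in either order.
- stage: Scanner stage, fixed: black plate 270 x 180 x 12 mm (x, y, z), origin at the centre of its underside (bench height). On it two steel stops, tops 22 mm above the bench: the side rail, 10 mm thick, x = -100 to 115 mm, inner face at y = +40 mm looking to -y; the end stop, 12 mm thick, y = -25 to 35 mm, inner face at x = +115 mm looking to -x. Plate at y = -90 to +40 mm is free.
- datum (a point): Registration corner on the plate's top, where the planes of the inner faces of side rail and end stop meet (stage x = 115, y = 40, z = 12 mm); axes as the stage's. When home, the carrier's origin is at x = -90, y = -30, z = 0 mm from here, its length along x.
- clip (a joint): Angle of the hold-down clip about its upright pivot (stage x = 25, y = 62 mm, behind the rail), 0 to 1.571 rad, counter-clockwise from above. At 0 it points to the stage's -x, beside the rail (open); at 1.571, its limit, to -y, square across the carrier. Stays where left. Flat steel arm 14 mm wide, 29 to 34 mm above the bench, reaching 71 mm from the pivot; clears a seated carrier by 3 mm.
- clip_knob (a point): Middle of the clip's upright round grey knob near the arm's free end: diameter 14 mm, from 34 to 66 mm above the bench (this point at 50 mm), 57 mm from the pivot's axis.
- phone: Phone, black with a grey glass screen, 74 x 152 x 9 mm lying on the bench; origin: centre of its underside. Bystander.
- bottle: White bottle, 64 mm diameter, 150 mm tall, standing; origin: centre of its foot. Bystander.

How it is judged:
By the outcome, as a careful person would: the job done as asked, in the order asked, and still so for the second after the job is handed in, with the robot touching nothing.
It also fails if it takes over 72 s, if anything falls off the work surface, if the arm or the gripper's body presses on something with over 40 N, if the wrist force passes 120 N, or if a joint passes its speed limit or range.

## Working session

There is one attempt and no reset: what is moved stays moved. The work goes in short steps, Python scripts to look and compute and a shell command to move; the robot and the scene stay as the last step left them, time stands still between calls to the robot, and variables do not carry over. Pictures are saved under pics/ and viewed, about 8 in all and at most 12, crops included, and the job is handed in when it is done.

```bash
mkdir -p pics
cat > h.py <<'E'
import numpy as np, cv2
from workcell import arm, vision
def K(c): return np.array([[c['fx'],0,c['cx']],[0,c['fy'],c['cy']],[0,0,1.]]), np.array([c['k1'],0,0,0,0.])
def ray(c,uv):
    k,d=K(c); n=cv2.undistortPoints(np.array(uv,float).reshape(-1,1,2),k,d).reshape(-1,2)
    R=cv2.Rodrigues(np.array(c['rvec'],float))[0]; t=np.array(c['tvec'],float).ravel()
    return -R.T@t, np.c_[n,np.ones(len(n))]@R
def onz(c,uv,z):
    o,r=ray(c,uv); z=np.broadcast_to(z,len(r)); return o+r*((z-o[2])/r[:,2])[:,None]
def proj(c,P):
    k,d=K(c); return cv2.projectPoints(np.array(P,float).reshape(-1,1,3),np.array(c['rvec'],float),np.array(c['tvec'],float),k,d)[0].reshape(-1,2)
def snap(name,fn): 
    c=vision.read_camera(name); cv2.imwrite('pics/'+fn,cv2.cvtColor(c['color'],cv2.COLOR_RGB2BGR)); np.save('pics/'+fn[:-4]+'.npy',c,allow_pickle=True); return c
def load(fn): return np.load('pics/'+fn+'.npy',allow_pickle=True).item()
E
python3 - <<'E'
from h import *
np.set_printoptions(precision=4,suppress=True)
for n in ('scene','top','wrist'):
    c=snap(n,n+'0.png'); o,r=ray(c,[[280,210]]); print(n,o,r,c['fx'],c['k1'])
s=arm.state(); print(s['time'],s['tool_pos'],s['ee_rot'],s['grip_width'],s['contact_force'])
E
```

```text
scene [ 1.071  -0.3813  1.0169] [[-0.4282  0.3832 -0.8185]] 378.9792767108273 -0.046092131783748914
top [0.4397 0.0867 1.4007] [[ 0.1043 -0.0327 -0.994 ]] 532.0406079123517 -0.2024001177121902
wrist [0.1195 0.6429 0.3719] [[ 0.2704 -0.1007 -0.9576]] 361.3272526690817 -0.037097980398621874
0.15 [0.1899 0.6209 0.2302] [[-0.9563  0.2923 -0.0005]
 [ 0.2923  0.9563 -0.002 ]
 [-0.0001 -0.0021 -1.    ]] 0.08575016407966962 [0.4196 0.4016 0.5327]
```

View pics/top0.png

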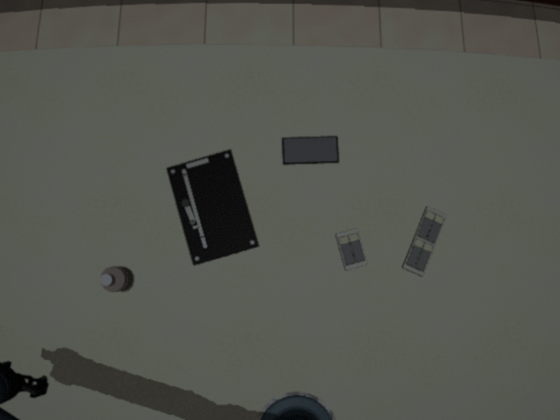

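View pics/scene0.png

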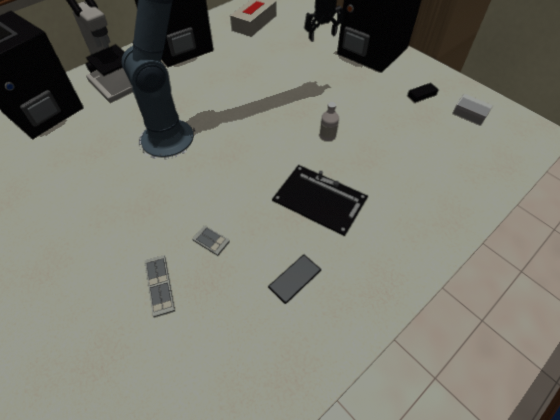

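Top view: image up is world +x. The stage is at about (213,207), rail on its left and end stop at its top. The long carrier is at (424,241), the short one at (351,249), the phone at (311,150) and the bottle at (115,280). The scene view agrees with this.

```bash
cat > m0.py <<'E'
from h import *
np.set_printoptions(precision=4,suppress=True)
c=load('top0'); g=cv2.cvtColor(c['color'],cv2.COLOR_RGB2GRAY)
m=(g<40).astype(np.uint8); m[:, :150]=0; m[:130]=0; m[280:]=0; m[:,265:]=0
m=cv2.morphologyEx(m,cv2.MORPH_CLOSE,np.ones((9,9)))
cn=max(cv2.findContours(m,0,2)[0],key=cv2.contourArea)
P=onz(c,cn.reshape(-1,2),.012)[:,:2].astype(np.float32)
print('stage',cv2.minAreaRect(P*1000)); print(cv2.boxPoints(cv2.minAreaRect(P*1000)))
lab=cv2.cvtColor(c['color'],cv2.COLOR_RGB2LAB).astype(int)
bg=cv2.medianBlur(c['color'],61); d=np.abs(c['color'].astype(int)-bg).max(2)
m=(d>14).astype(np.uint8); m[:,:330]=0;m[:190]=0;m[290:]=0;m[:,470:]=0
m=cv2.morphologyEx(m,cv2.MORPH_CLOSE,np.ones((7,7)))
for cn in cv2.findContours(m,0,2)[0]:
    if cv2.contourArea(cn)>200: print('car',cv2.boundingRect(cn),cv2.minAreaRect(onz(c,cn.reshape(-1,2),.014)[:,:2].astype(np.float32)*1000))
print(onz(c,[[185,203],[115,290],[311,150]],[.05,0,0]))
big=cv2.resize(c['color'][130:290,150:460],None,fx=2.5,fy=2.5,interpolation=cv2.INTER_CUBIC)
cv2.imwrite('pics/crop0.png',cv2.convertScaleAbs(big[:,:,::-1],alpha=1.6))
E
python3 m0.py
```

```text
stage ((593.6798095703125, 220.5902862548828), (267.36761474609375, 176.63299560546875), 16.929975509643555)
[[440.0717 266.1502]
 [491.5077  97.1722]
 [747.288  175.0304]
 [695.8519 344.0084]]
car (335, 233, 30, 38) ((483.3177490234375, -143.298095703125), (101.51066589355469, 61.37919235229492), 15.747671127319336)
car (401, 206, 44, 71) ((504.62994384765625, -342.7774658203125), (63.23355484008789, 180.16065979003906), 66.6597900390625)
[[ 0.5978  0.2857  0.05  ]
 [ 0.3706  0.4767  0.    ]
 [ 0.7499 -0.0424  0.    ]]
```

View pics/crop0.png

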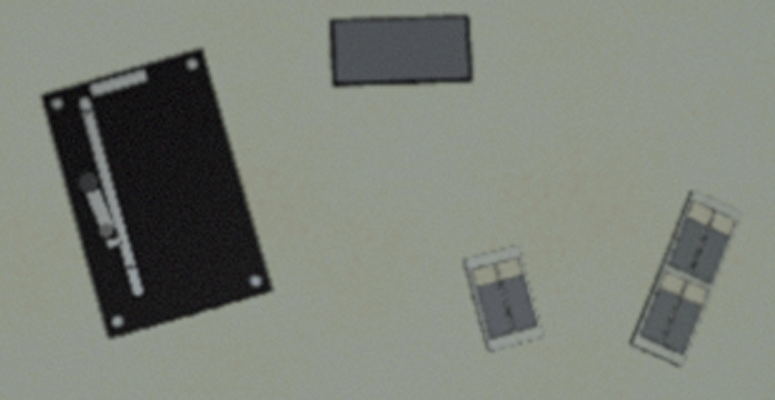

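```bash
python3 -m pendant '[{"dx":-40,"dy":-22,"dz":-6,"gripper":85},{"dx":-80,"dy":-44,"dz":-12,"gripper":85},{"dx":-120,"dy":-66,"dz":-18,"gripper":85},{"dx":-160,"dy":-88,"dz":-24,"gripper":85},{"dx":-200,"dy":-110,"dz":-30,"gripper":85}]'
python3 -m pendant '[{"dx":-40,"dy":-22,"dz":-6,"gripper":85},{"dx":-80,"dy":-44,"dz":-12,"gripper":85},{"dx":-120,"dy":-66,"dz":-18,"gripper":85},{"dx":-160,"dy":-88,"dz":-24,"gripper":85},{"dx":-200,"dy":-110,"dz":-30,"gripper":85}]'
python3 -m pendant '[{"dx":-40,"dy":-20,"dz":-6,"gripper":85},{"dx":-80,"dy":-40,"dz":-12,"gripper":85},{"dx":-105,"dy":-55,"dz":-18,"gripper":85},{"dx":-105,"dy":-55,"dz":-18,"gripper":85},{"dx":-105,"dy":-55,"dz":-18,"gripper":85}]'
python3 - <<'E'
from h import *
c=snap('wrist','w1.png')
E
```

```text
invalid input
invalid input
invalid input
```

View pics/w1.png

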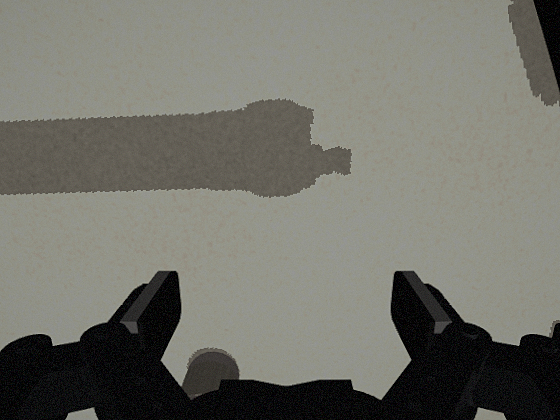

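The arm had not moved: the pendant refused the rows, probably because they leave out yaw. The picture shows only bench and shadow.

```bash
python3 -m pendant '[{"dx":-40,"dy":-22,"dz":-6,"yaw":0,"gripper":85},{"dx":-80,"dy":-44,"dz":-12,"yaw":0,"gripper":85},{"dx":-120,"dy":-66,"dz":-18,"yaw":0,"gripper":85},{"dx":-160,"dy":-88,"dz":-24,"yaw":0,"gripper":85},{"dx":-200,"dy":-110,"dz":-30,"yaw":0,"gripper":85}]'
```

```text
time: 0.7
tool_pos: [0.3502, 0.4563, 0.2614]
ee_rot: [[-0.956, 0.292, -0.0], [0.292, 0.956, -0.0], [0.0, -0.0, -1.0]]
contact_force: [0.9, 1.1, 0.4]
grip_width: 0.0852
```

```bash
python3 -m pendant '[{"dx":-40,"dy":-22,"dz":-6,"yaw":0,"gripper":85},{"dx":-80,"dy":-44,"dz":-12,"yaw":0,"gripper":85},{"dx":-120,"dy":-66,"dz":-18,"yaw":0,"gripper":85},{"dx":-160,"dy":-88,"dz":-24,"yaw":0,"gripper":85},{"dx":-200,"dy":-110,"dz":-30,"yaw":0,"gripper":85}]'
python3 -m pendant '[{"dx":-40,"dy":-20,"dz":-10,"yaw":0,"gripper":85},{"dx":-80,"dy":-40,"dz":-20,"yaw":0,"gripper":85},{"dx":-110,"dy":-55,"dz":-40,"yaw":0,"gripper":85},{"dx":-110,"dy":-55,"dz":-40,"yaw":0,"gripper":85},{"dx":-110,"dy":-55,"dz":-40,"yaw":0,"gripper":85}]'
python3 - <<'E'
from h import *
c=snap('wrist','w2.png')
E
```

```text
time: 1.2
tool_pos: [0.5091, 0.2927, 0.2915]
ee_rot: [[-0.956, 0.292, -0.0], [0.292, 0.956, 0.0], [0.0, 0.0, -1.0]]
contact_force: [0.6, 0.9, 0.2]
grip_width: 0.0852
time: 1.7
tool_pos: [0.598, 0.2084, 0.3315]
ee_rot: [[-0.955, 0.295, 0.0], [0.295, 0.955, 0.0], [-0.0, 0.001, -1.0]]
contact_force: [-0.8, 0.7, 0.0]
grip_width: 0.085
```

View pics/w2.png

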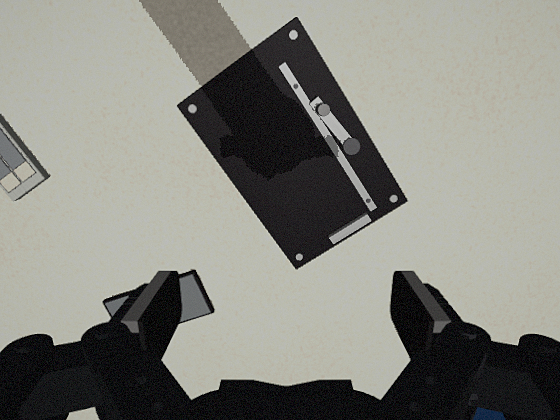

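The stage is fully in view. Its corners are at (297,18), (178,105), (296,268) and (407,200). The rail runs from (284,65) to (371,209), the end stop is at (350,230), the clip knob at (323,110) and the pivot at (351,146).

```bash
cat > m1.py <<'E'
from h import *
np.set_printoptions(precision=2,suppress=True)
c=load('w2'); g=cv2.cvtColor(c['color'],cv2.COLOR_RGB2GRAY)
m=(g<75).astype(np.uint8); m[:,:170]=0; m[269:]=0; m[:,415:]=0
m=cv2.morphologyEx(m,cv2.MORPH_OPEN,np.ones((3,3)))
m=cv2.morphologyEx(m,cv2.MORPH_CLOSE,np.ones((15,15)))
cn=max(cv2.findContours(m,0,2)[0],key=cv2.contourArea)
h=cv2.convexHull(cn).reshape(-1,2)
P=onz(c,h,.012)[:,:2].astype(np.float32)*1000
r=cv2.minAreaRect(P); print(r); print(cv2.boxPoints(r))
# bright parts
for th in (130,):
  b=((g>th)&(m>0)).astype(np.uint8); 
  for q in cv2.findContours(b,0,2)[0]:
    if cv2.contourArea(q)>120:
      rr=cv2.minAreaRect(onz(c,q.reshape(-1,2),.022)[:,:2].astype(np.float32)*1000); print('steel',cv2.boundingRect(q),rr); print(cv2.boxPoints(rr))
k=onz(c,[[323,109],[351,146]],[.066,.034])*1000;print(k)
E
python3 m1.py
```

```text
((593.2551879882812, 224.4241943359375), (267.6830749511719, 178.33082580566406), 16.88250160217285)
[[439.29 270.88]
 [491.08 100.23]
 [747.22 177.97]
 [695.43 348.62]]
steel (337, 145, 40, 66) ((643.4557495117188, 286.5416259765625), (96.90021514892578, 9.250572204589844), 16.900461196899414)
[[595.75 276.88]
 [598.44 268.03]
 [691.16 296.2 ]
 [688.47 305.05]]
steel (279, 63, 43, 54) ((516.5916137695312, 254.20877075195312), (68.48374938964844, 21.166528701782227), 17.0792179107666)
[[480.75 254.27]
 [486.97 234.04]
 [552.43 254.15]
 [546.22 274.38]]
[[547.02 267.45  66.  ]
 [600.17 291.2   34.  ]]
```

```bash
python3 -m pendant '[{"dx":-6,"dy":-46,"dz":0,"yaw":0,"gripper":85},{"dx":-12,"dy":-92,"dz":0,"yaw":0,"gripper":85},{"dx":-18,"dy":-138,"dz":0,"yaw":0,"gripper":85},{"dx":-24,"dy":-184,"dz":0,"yaw":0,"gripper":85},{"dx":-30,"dy":-230,"dz":0,"yaw":0,"gripper":85}]'
python3 -m pendant '[{"dx":-6,"dy":-46,"dz":0,"yaw":0,"gripper":85},{"dx":-12,"dy":-92,"dz":0,"yaw":0,"gripper":85},{"dx":-18,"dy":-138,"dz":0,"yaw":0,"gripper":85},{"dx":-24,"dy":-184,"dz":0,"yaw":0,"gripper":85},{"dx":-30,"dy":-230,"dz":0,"yaw":0,"gripper":85}]'
python3 -m pendant '[{"dx":-6,"dy":-40,"dz":20,"yaw":3,"gripper":85},{"dx":-14,"dy":-80,"dz":50,"yaw":6,"gripper":85},{"dx":-14,"dy":-94,"dz":80,"yaw":6,"gripper":85},{"dx":-14,"dy":-94,"dz":80,"yaw":6,"gripper":85},{"dx":-14,"dy":-94,"dz":80,"yaw":6,"gripper":85}]'
cat > m2.py <<'E'
from h import *
import sys
np.set_printoptions(precision=3,suppress=True)
n=sys.argv[1]; c=snap('wrist',n+'.png'); g=c['color'].astype(int)
bg=np.median(g[:250].reshape(-1,3),0); print(bg)
k=cv2.cvtColor(c['color'],cv2.COLOR_RGB2GRAY)
d=cv2.absdiff(k,np.uint8(k[:250].ravel().tolist() and np.median(k[:250])))
m=(d>25).astype(np.uint8); m=cv2.morphologyEx(m,cv2.MORPH_CLOSE,np.ones((9,9)));m[270:]=0
for cn in cv2.findContours(m,0,2)[0]:
    if cv2.contourArea(cn)>800: print(cv2.boundingRect(cn),cv2.minAreaRect(onz(c,cn.reshape(-1,2),.014)[:,:2].astype(np.float32)*1000))
E
python3 m2.py w3
```

```text
time: 2.25
tool_pos: [0.5572, -0.0179, 0.3302]
ee_rot: [[-0.958, 0.287, -0.002], [0.287, 0.958, 0.001], [0.002, 0.001, -1.0]]
contact_force: [0.6, 0.2, 1.0]
grip_width: 0.0851
time: 2.75
tool_pos: [0.52, -0.2463, 0.3302]
ee_rot: [[-0.958, 0.287, -0.001], [0.287, 0.958, 0.002], [0.002, 0.002, -1.0]]
contact_force: [0.7, 0.2, -0.3]
grip_width: 0.0854
time: 3.25
tool_pos: [0.5066, -0.339, 0.2499]
ee_rot: [[-0.922, 0.388, -0.002], [0.388, 0.922, 0.003], [0.003, 0.002, -1.0]]
contact_force: [-1.0, -0.0, 0.9]
grip_width: 0.0852
[143. 144. 134.]Traceback (most recent call last):
  File "m2.py", line 7, in <module>
    d=cv2.absdiff(k,np.uint8(k[:250].ravel().tolist() and np.median(k[:250])))
cv2.error: OpenCV(4.12.0) :-1: error: (-5:Bad argument) in function 'absdiff'
> Overload resolution failed:
>  - src2 is not a numpy array, neither a scalar
>  - Expected Ptr<cv::UMat> for argument 'src2'
```

View pics/w3.png

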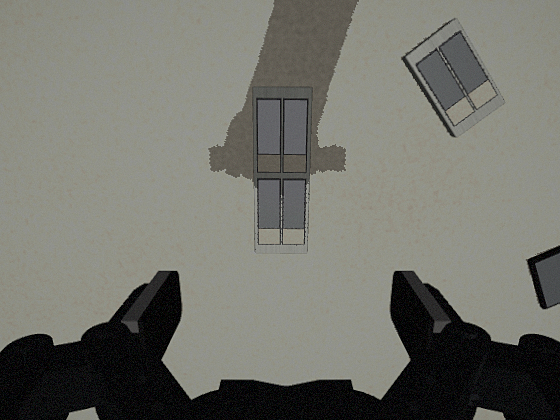

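The long carrier is upright in the view. Its top corners are at (253,87), (312,87), (254,252) and (308,252).

Run:
```python
from h import *
np.set_printoptions(precision=1,suppress=True)
c=load('w3')
P=onz(c,[[253,87],[312,87],[308,252],[254,252]],.014)*1000; print(P)
print(np.linalg.norm(P-np.roll(P,-1,0),axis=1),P.mean(0))
a=(P[0]+P[1]-P[2]-P[3])/2; print('tool-x dir deg',np.degrees(np.arctan2(a[1],a[0])))
s=arm.state(); R=np.array(s['ee_rot']);print(R,s['tool_pos']); print('shift',R.T@(P.mean(0)-np.array(s['tool_pos'])*1000))
print('rot',np.degrees(np.arctan2(R[1,0],R[0,0])))
```

```text
[[ 412.5 -333.8   14. ]
 [ 435.3 -279.7   14. ]
 [ 598.5 -349.2   14. ]
 [ 574.8 -405.6   14. ]]
[ 58.8 177.4  61.1 177.4] [ 505.3 -342.1   14. ]
tool-x dir deg 156.53216395614993
[[-0.9  0.4  0. ]
 [ 0.4  0.9  0. ]
 [ 0.   0.  -1. ]] [ 0.5 -0.3  0.3]
shift [  1.2  -4.2 237.4]
rot 157.2412439284318
```

```bash
python3 -m pendant '[{"dx":1,"dy":-4,"dz":48,"yaw":0.6,"gripper":85},{"dx":1,"dy":-4,"dz":96,"yaw":0.6,"gripper":85},{"dx":1,"dy":-4,"dz":144,"yaw":0.6,"gripper":85},{"dx":1,"dy":-4,"dz":190,"yaw":0.6,"gripper":85},{"dx":1,"dy":-4,"dz":220,"yaw":0.6,"gripper":85}]'
python3 -m pendant '[{"dx":0,"dy":0,"dz":15,"yaw":0,"gripper":85},{"dx":0,"dy":0,"dz":28,"yaw":0,"gripper":85},{"dx":0,"dy":0,"dz":28,"yaw":0,"gripper":70},{"dx":0,"dy":0,"dz":28,"yaw":0,"gripper":50},{"dx":0,"dy":0,"dz":28,"yaw":0,"gripper":50}]'
python3 -m pendant '[{"dx":0,"dy":0,"dz":0,"yaw":0,"gripper":45},{"dx":0,"dy":0,"dz":0,"yaw":0,"gripper":45},{"dx":0,"dy":0,"dz":0,"yaw":0,"gripper":45},{"dx":0,"dy":0,"dz":0,"yaw":0,"gripper":45},{"dx":0,"dy":0,"dz":0,"yaw":0,"gripper":45}]'
```

```text
time: 3.8
tool_pos: [0.5056, -0.3412, 0.0295]
ee_rot: [[-0.918, 0.395, 0.0], [0.395, 0.918, 0.003], [0.001, 0.003, -1.0]]
contact_force: [0.5, -0.2, 0.0]
grip_width: 0.0851
time: 4.3
tool_pos: [0.5058, -0.3458, 0.0058]
ee_rot: [[-0.916, 0.4, 0.004], [0.4, 0.916, -0.001], [-0.004, 0.001, -1.0]]
contact_force: [-0.6, 1.0, 3.2]
grip_width: 0.0575
time: 4.8
tool_pos: [0.5058, -0.3459, 0.0057]
ee_rot: [[-0.916, 0.4, 0.004], [0.4, 0.916, -0.001], [-0.004, 0.001, -1.0]]
contact_force: [-0.2, 1.8, 7.1]
grip_width: 0.0572
```

```bash
python3 -m pendant '[{"dx":0,"dy":0,"dz":-20,"yaw":0,"gripper":45},{"dx":0,"dy":0,"dz":-50,"yaw":0,"gripper":45},{"dx":0,"dy":0,"dz":-80,"yaw":0,"gripper":45},{"dx":0,"dy":0,"dz":-100,"yaw":0,"gripper":45},{"dx":0,"dy":0,"dz":-100,"yaw":0,"gripper":45}]'
python3 -c "
from h import *
snap('wrist','w4.png')"
```

```text
time: 5.3
tool_pos: [0.5055, -0.3474, 0.1066]
ee_rot: [[-0.916, 0.401, 0.006], [0.401, 0.916, -0.004], [-0.007, -0.001, -1.0]]
contact_force: [0.3, -0.9, -3.0]
grip_width: 0.0572
```

View pics/w4.png

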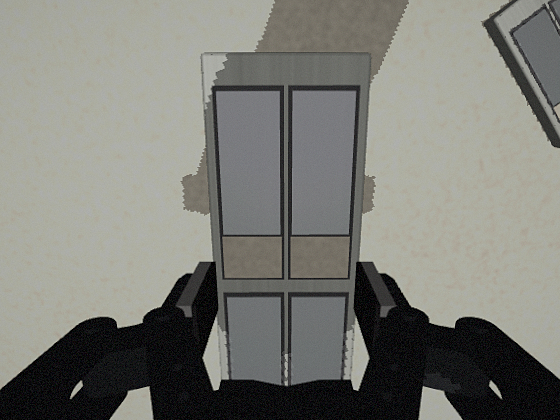

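The carrier is held square, its centre bar at (285,285) between the pads, and it hangs level.

```bash
python3 -m pendant '[{"dx":6,"dy":28,"dz":0,"yaw":0,"gripper":45},{"dx":15,"dy":68,"dz":0,"yaw":0,"gripper":45},{"dx":24,"dy":110,"dz":0,"yaw":0,"gripper":45},{"dx":33,"dy":152,"dz":0,"yaw":0,"gripper":45},{"dx":42,"dy":194,"dz":0,"yaw":0,"gripper":45}]'
python3 -m pendant '[{"dx":9,"dy":42,"dz":0,"yaw":0,"gripper":45},{"dx":18,"dy":84,"dz":0,"yaw":0,"gripper":45},{"dx":27,"dy":126,"dz":0,"yaw":0,"gripper":45},{"dx":36,"dy":168,"dz":0,"yaw":0,"gripper":45},{"dx":45,"dy":206,"dz":0,"yaw":0,"gripper":45}]'
python3 -m pendant '[{"dx":7,"dy":31,"dz":0,"yaw":-7,"gripper":45},{"dx":14,"dy":62,"dz":0,"yaw":-14,"gripper":45},{"dx":21,"dy":93,"dz":0,"yaw":-21,"gripper":45},{"dx":28,"dy":124,"dz":0,"yaw":-28,"gripper":45},{"dx":33,"dy":152,"dz":0,"yaw":-35,"gripper":45}]'
python3 -m pendant '[{"dx":0,"dy":0,"dz":0,"yaw":-5.5,"gripper":45},{"dx":0,"dy":0,"dz":10,"yaw":-5.5,"gripper":45},{"dx":0,"dy":0,"dz":30,"yaw":-5.5,"gripper":45},{"dx":0,"dy":0,"dz":50,"yaw":-5.5,"gripper":45},{"dx":0,"dy":0,"dz":50,"yaw":-5.5,"gripper":45}]'
```

```text
time: 5.85
tool_pos: [0.5411, -0.1486, 0.1011]
ee_rot: [[-0.916, 0.401, -0.004], [0.401, 0.916, 0.0], [0.004, -0.001, -1.0]]
contact_force: [1.7, -0.3, -4.2]
grip_width: 0.0573
time: 6.35
tool_pos: [0.5825, 0.0585, 0.101]
ee_rot: [[-0.917, 0.399, -0.004], [0.399, 0.917, -0.0], [0.003, -0.002, -1.0]]
contact_force: [0.5, -0.6, -2.7]
grip_width: 0.0573
time: 6.85
tool_pos: [0.6126, 0.2102, 0.1003]
ee_rot: [[-0.979, -0.204, -0.005], [-0.204, 0.979, -0.001], [0.005, -0.0, -1.0]]
contact_force: [0.9, -0.1, -3.8]
grip_width: 0.0572
time: 7.35
tool_pos: [0.6098, 0.2051, 0.0474]
ee_rot: [[-0.958, -0.287, -0.011], [-0.287, 0.958, -0.005], [0.012, -0.002, -1.0]]
contact_force: [-0.8, -0.7, -3.9]
grip_width: 0.0574
```

```bash
python3 -m pendant '[{"dx":0,"dy":-8,"dz":5,"yaw":0,"gripper":45},{"dx":0,"dy":-8,"dz":12,"yaw":0,"gripper":45},{"dx":0,"dy":-8,"dz":18,"yaw":0,"gripper":45},{"dx":0,"dy":-8,"dz":24,"yaw":0,"gripper":45},{"dx":0,"dy":-8,"dz":26,"yaw":0,"gripper":45}]'
python3 -m pendant '[{"dx":0,"dy":0,"dz":1,"yaw":0,"gripper":45},{"dx":0,"dy":0,"dz":2,"yaw":0,"gripper":45},{"dx":0,"dy":0,"dz":3,"yaw":0,"gripper":45},{"dx":0,"dy":0,"dz":4,"yaw":0,"gripper":45},{"dx":0,"dy":0,"dz":4,"yaw":0,"gripper":45}]'
```

```text
time: 7.85
tool_pos: [0.6165, 0.2012, 0.0266]
ee_rot: [[-0.957, -0.291, -0.001], [-0.291, 0.957, 0.0], [0.001, 0.0, -1.0]]
contact_force: [0.2, -0.6, -3.6]
grip_width: 0.0569
time: 8.35
tool_pos: [0.617, 0.201, 0.0233]
ee_rot: [[-0.957, -0.291, -0.0], [-0.291, 0.957, -0.0], [0.0, 0.0, -1.0]]
contact_force: [-0.1, 0.3, -3.8]
grip_width: 0.0574
```

```bash
python3 -m pendant '[{"dx":0,"dy":0,"dz":1,"yaw":0,"gripper":45},{"dx":0,"dy":0,"dz":2,"yaw":0,"gripper":45},{"dx":0,"dy":0,"dz":3,"yaw":0,"gripper":45},{"dx":0,"dy":0,"dz":4,"yaw":0,"gripper":45},{"dx":0,"dy":0,"dz":5,"yaw":0,"gripper":45}]'
python3 -m pendant '[{"dx":0,"dy":0,"dz":0,"yaw":0,"gripper":45},{"dx":0,"dy":0,"dz":1,"yaw":0,"gripper":45},{"dx":0,"dy":0,"dz":1,"yaw":0,"gripper":45},{"dx":0,"dy":0,"dz":1,"yaw":0,"gripper":45},{"dx":0,"dy":0,"dz":1,"yaw":0,"gripper":45}]'
```

```text
time: 8.85
tool_pos: [0.617, 0.2009, 0.0181]
ee_rot: [[-0.957, -0.291, -0.0], [-0.291, 0.957, -0.0], [0.0, -0.0, -1.0]]
contact_force: [-0.5, -0.1, -2.2]
grip_width: 0.0574
time: 9.35
tool_pos: [0.6171, 0.201, 0.0178]
ee_rot: [[-0.957, -0.291, -0.0], [-0.291, 0.957, 0.0], [0.0, 0.0, -1.0]]
contact_force: [-2.1, 0.0, 2.6]
grip_width: 0.0568
```

```bash
python3 -m pendant '[{"dx":0,"dy":0,"dz":0,"yaw":0,"gripper":68},{"dx":0,"dy":0,"dz":0,"yaw":0,"gripper":72},{"dx":0,"dy":0,"dz":0,"yaw":0,"gripper":72},{"dx":0,"dy":0,"dz":-15,"yaw":0,"gripper":72},{"dx":0,"dy":0,"dz":-60,"yaw":0,"gripper":72}]'
python3 -m pendant '[{"dx":2,"dy":-20,"dz":0,"yaw":0,"gripper":0},{"dx":2,"dy":-54,"dz":0,"yaw":0,"gripper":0},{"dx":2,"dy":-54,"dz":0,"yaw":0,"gripper":0},{"dx":2,"dy":-54,"dz":0,"yaw":0,"gripper":0},{"dx":2,"dy":-54,"dz":0,"yaw":0,"gripper":0}]'
python3 -c "
from h import *
snap('wrist','w5.png')"
```

```text
time: 9.85
tool_pos: [0.6127, 0.1998, 0.0736]
ee_rot: [[-0.957, -0.291, -0.01], [-0.291, 0.957, -0.004], [0.011, -0.001, -1.0]]
contact_force: [0.0, 1.0, -0.2]
grip_width: 0.0719
time: 10.35
tool_pos: [0.6307, 0.15, 0.0777]
ee_rot: [[-0.957, -0.291, 0.0], [-0.291, 0.957, 0.001], [-0.001, 0.001, -1.0]]
contact_force: [0.1, 0.8, -0.9]
grip_width: 0.0004
```

View pics/w5.png

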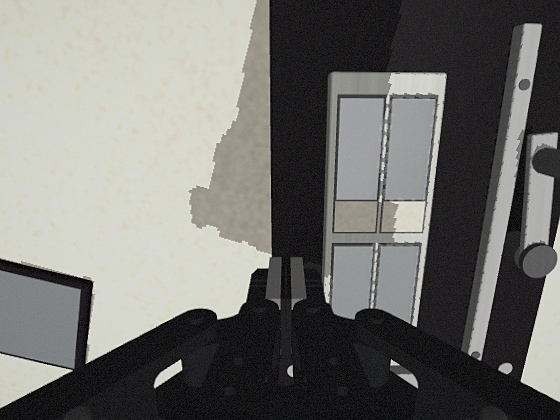

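The carrier lies on the plate at about (385,200), parallel to the rail and clear of it. The shut fingers stand on its free side.

```bash
python3 -m pendant '[{"dx":0,"dy":0,"dz":20,"yaw":0,"gripper":0},{"dx":0,"dy":0,"dz":40,"yaw":0,"gripper":0},{"dx":0,"dy":0,"dz":55,"yaw":0,"gripper":0},{"dx":0,"dy":0,"dz":61,"yaw":0,"gripper":0},{"dx":0,"dy":0,"dz":61,"yaw":0,"gripper":0}]'
python3 -m pendant '[{"dx":0,"dy":4,"dz":0,"yaw":0,"gripper":0},{"dx":0,"dy":8,"dz":0,"yaw":0,"gripper":0},{"dx":0,"dy":12,"dz":0,"yaw":0,"gripper":0},{"dx":0,"dy":16,"dz":0,"yaw":0,"gripper":0},{"dx":0,"dy":20,"dz":0,"yaw":0,"gripper":0}]'
python3 -m pendant '[{"dx":0,"dy":4,"dz":0,"yaw":0,"gripper":0},{"dx":0,"dy":8,"dz":0,"yaw":0,"gripper":0},{"dx":0,"dy":12,"dz":0,"yaw":0,"gripper":0},{"dx":0,"dy":15,"dz":0,"yaw":0,"gripper":0},{"dx":0,"dy":17,"dz":0,"yaw":0,"gripper":0}]'
```

```text
time: 10.9
tool_pos: [0.6297, 0.1492, 0.015]
ee_rot: [[-0.957, -0.292, -0.002], [-0.292, 0.957, -0.001], [0.003, 0.0, -1.0]]
contact_force: [-0.5, 0.0, -1.2]
grip_width: 0.0001
time: 11.4
tool_pos: [0.6262, 0.1666, 0.0172]
ee_rot: [[-0.957, -0.29, 0.002], [-0.29, 0.957, -0.001], [-0.002, -0.002, -1.0]]
contact_force: [1.0, -4.1, 2.3]
grip_width: 0.0
time: 11.9
tool_pos: [0.621, 0.1836, 0.0171]
ee_rot: [[-0.957, -0.29, 0.002], [-0.29, 0.957, -0.001], [-0.002, -0.001, -1.0]]
contact_force: [1.4, -5.4, 5.5]
grip_width: -0.0001
```

```bash
python3 -m pendant '[{"dx":0,"dy":2,"dz":0,"yaw":0,"gripper":0},{"dx":0,"dy":4,"dz":0,"yaw":0,"gripper":0},{"dx":0,"dy":5,"dz":0,"yaw":0,"gripper":0},{"dx":0,"dy":6,"dz":0,"yaw":0,"gripper":0},{"dx":0,"dy":7,"dz":0,"yaw":0,"gripper":0}]'
python3 -m pendant '[{"dx":0,"dy":1,"dz":0,"yaw":0,"gripper":0},{"dx":0,"dy":2,"dz":0,"yaw":0,"gripper":0},{"dx":0,"dy":3,"dz":0,"yaw":0,"gripper":0},{"dx":0,"dy":4,"dz":0,"yaw":0,"gripper":0},{"dx":0,"dy":4,"dz":0,"yaw":0,"gripper":0}]'
```

```text
time: 12.4
tool_pos: [0.6191, 0.1899, 0.0171]
ee_rot: [[-0.957, -0.29, 0.002], [-0.29, 0.957, -0.001], [-0.002, -0.001, -1.0]]
contact_force: [2.3, -4.8, 4.7]
grip_width: 0.0
time: 12.9
tool_pos: [0.6179, 0.194, 0.0171]
ee_rot: [[-0.957, -0.29, 0.002], [-0.29, 0.957, -0.001], [-0.002, -0.001, -1.0]]
contact_force: [1.1, -4.7, 5.1]
grip_width: 0.0002
```

```bash
python3 -m pendant '[{"dx":0,"dy":1,"dz":0,"yaw":0,"gripper":0},{"dx":0,"dy":2,"dz":0,"yaw":0,"gripper":0},{"dx":0,"dy":3,"dz":0,"yaw":0,"gripper":0},{"dx":0,"dy":4,"dz":0,"yaw":0,"gripper":0},{"dx":0,"dy":4,"dz":0,"yaw":0,"gripper":0}]'
python3 -m pendant '[{"dx":0,"dy":1,"dz":0,"yaw":0,"gripper":0},{"dx":0,"dy":2,"dz":0,"yaw":0,"gripper":0},{"dx":0,"dy":2,"dz":0,"yaw":0,"gripper":0},{"dx":0,"dy":2,"dz":0,"yaw":0,"gripper":0},{"dx":0,"dy":2,"dz":0,"yaw":0,"gripper":0}]'
python3 -c "
from h import *
snap('wrist','w6.png')"
```

```text
time: 13.4
tool_pos: [0.6173, 0.197, 0.0171]
ee_rot: [[-0.957, -0.29, 0.003], [-0.29, 0.957, -0.001], [-0.002, -0.002, -1.0]]
contact_force: [2.7, -5.3, 4.9]
grip_width: -0.0003
time: 13.9
tool_pos: [0.6173, 0.1972, 0.0171]
ee_rot: [[-0.957, -0.289, 0.004], [-0.289, 0.957, -0.003], [-0.003, -0.004, -1.0]]
contact_force: [2.5, -7.3, 4.8]
grip_width: 0.0001
```

View pics/w6.png

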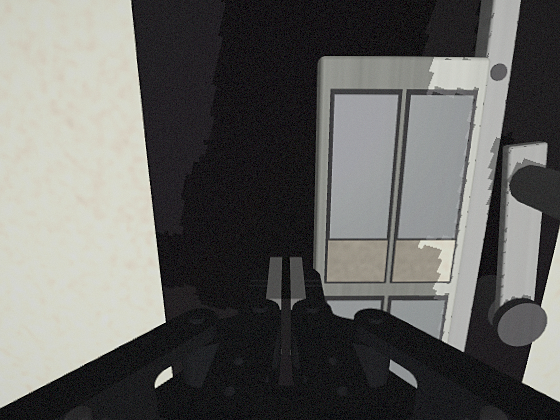

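The push has stalled with the carrier's long side at the rail, along (485,60) to (450,340). I'll press a little more, then push the end.

```bash
python3 -m pendant '[{"dx":0,"dy":1,"dz":0,"yaw":0,"gripper":0},{"dx":0,"dy":2,"dz":0,"yaw":0,"gripper":0},{"dx":0,"dy":3,"dz":0,"yaw":0,"gripper":0},{"dx":0,"dy":4,"dz":0,"yaw":0,"gripper":0},{"dx":0,"dy":4,"dz":0,"yaw":0,"gripper":0}]'
python3 -m pendant '[{"dx":0,"dy":1,"dz":0,"yaw":0,"gripper":0},{"dx":0,"dy":2,"dz":0,"yaw":0,"gripper":0},{"dx":0,"dy":3,"dz":0,"yaw":0,"gripper":0},{"dx":0,"dy":4,"dz":0,"yaw":0,"gripper":0},{"dx":0,"dy":4,"dz":0,"yaw":0,"gripper":0}]'
```

```text
time: 14.45
tool_pos: [0.6172, 0.1974, 0.0172]
ee_rot: [[-0.958, -0.287, 0.005], [-0.287, 0.958, -0.007], [-0.003, -0.008, -1.0]]
contact_force: [4.1, -10.4, 4.5]
grip_width: 0.0001
time: 14.95
tool_pos: [0.6172, 0.1976, 0.0172]
ee_rot: [[-0.959, -0.285, 0.007], [-0.285, 0.959, -0.011], [-0.003, -0.012, -1.0]]
contact_force: [6.3, -14.6, 4.0]
grip_width: -0.0005
```

```bash
python3 -m pendant '[{"dx":0,"dy":-10,"dz":0,"yaw":0,"gripper":0},{"dx":0,"dy":-22,"dz":0,"yaw":0,"gripper":0},{"dx":0,"dy":-22,"dz":-20,"yaw":0,"gripper":0},{"dx":0,"dy":-22,"dz":-50,"yaw":0,"gripper":0},{"dx":0,"dy":-22,"dz":-75,"yaw":0,"gripper":0}]'
python3 -m pendant '[{"dx":35,"dy":0,"dz":0,"yaw":0,"gripper":0},{"dx":75,"dy":20,"dz":0,"yaw":0,"gripper":0},{"dx":112,"dy":48,"dz":0,"yaw":0,"gripper":0},{"dx":112,"dy":48,"dz":0,"yaw":0,"gripper":0},{"dx":112,"dy":48,"dz":0,"yaw":0,"gripper":0}]'
python3 - <<'E'
from h import *
c=snap('wrist','w7.png'); c=snap('top','t7.png')
s=arm.state(); d=np.array(s['tool_pos'])*1000-[593.5,222.5,0]; print(d[0]*.957+d[1]*.291,-d[0]*.291+d[1]*.957,d[2])
b=cv2.resize(c['color'][130:290,150:290],None,fx=4,fy=3.7,interpolation=cv2.INTER_CUBIC)
cv2.imwrite('pics/both.png',cv2.convertScaleAbs(b[:,:,::-1],alpha=1.5))
E
```

```text
time: 15.45
tool_pos: [0.6171, 0.1899, 0.0909]
ee_rot: [[-0.956, -0.293, -0.004], [-0.293, 0.956, 0.002], [0.003, 0.003, -1.0]]
contact_force: [0.5, 1.2, -0.2]
grip_width: -0.0001
time: 15.95
tool_pos: [0.4949, 0.2033, 0.0904]
ee_rot: [[-0.955, -0.296, -0.003], [-0.296, 0.955, 0.002], [0.003, 0.002, -1.0]]
contact_force: [1.3, -0.7, -0.0]
grip_width: 0.0002
-97.14424503593048 7.748423042052391 91.31932966595966
```

View pics/w7.png

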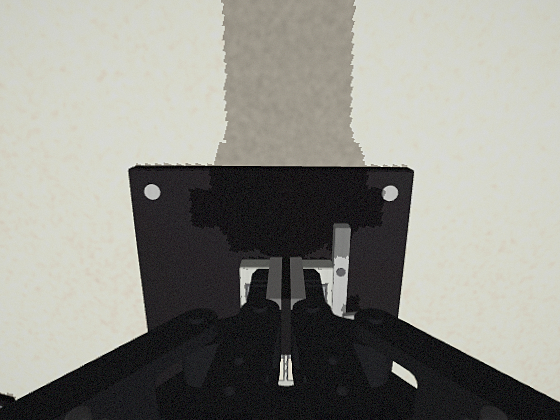

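The carrier's near end is the edge from (240,262) to (333,262), and its side meets the rail at column 333.

Run:
```python
from h import *
c=load('w7'); g=cv2.cvtColor(c['color'],cv2.COLOR_RGB2GRAY)
print(g[245:275:1,245].tolist(),g[245:275,330].tolist())
def st(P): d=P*1000-[593.5,222.5,0]; return np.c_[d[:,0]*.957+d[:,1]*.291,-d[:,0]*.291+d[:,1]*.957]
print(st(onz(c,[[242,260],[333,260],[335,224],[349,224],[132,167],[411,167]],[.026,.026,.022,.022,.012,.012])).round(1))
```

```text
[14, 29, 23, 12, 19, 25, 24, 35, 40, 30, 34, 44, 36, 29, 66, 89, 88, 88, 84, 88, 87, 98, 149, 190, 209, 211, 207, 206, 205, 206] [16, 19, 13, 28, 23, 26, 42, 40, 17, 35, 38, 40, 40, 36, 46, 78, 93, 87, 87, 85, 81, 85, 113, 175, 195, 208, 203, 203, 202, 205]
[[ -78.8  -15.7]
 [ -79.1   41. ]
 [-101.4   41.7]
 [-101.5   50.4]
 [-134.6  -84. ]
 [-135.5   88.7]]
```

```bash
python3 -m pendant '[{"dx":0,"dy":2,"dz":25,"yaw":0,"gripper":0},{"dx":0,"dy":2,"dz":50,"yaw":0,"gripper":0},{"dx":0,"dy":2,"dz":66,"yaw":0,"gripper":0},{"dx":0,"dy":2,"dz":73,"yaw":0,"gripper":0},{"dx":0,"dy":2,"dz":73,"yaw":0,"gripper":0}]'
python3 -m pendant '[{"dx":-3,"dy":0,"dz":0,"yaw":0,"gripper":0},{"dx":-6,"dy":0,"dz":0,"yaw":0,"gripper":0},{"dx":-9,"dy":0,"dz":0,"yaw":0,"gripper":0},{"dx":-12,"dy":0,"dz":0,"yaw":0,"gripper":0},{"dx":-14,"dy":0,"dz":0,"yaw":0,"gripper":0}]'
python3 -m pendant '[{"dx":-1,"dy":0,"dz":0,"yaw":0,"gripper":0},{"dx":-2,"dy":0,"dz":0,"yaw":0,"gripper":0},{"dx":-3,"dy":0,"dz":0,"yaw":0,"gripper":0},{"dx":-4,"dy":0,"dz":0,"yaw":0,"gripper":0},{"dx":-5,"dy":0,"dz":0,"yaw":0,"gripper":0}]'
```

```text
time: 16.55
tool_pos: [0.4978, 0.2017, 0.0173]
ee_rot: [[-0.957, -0.29, -0.001], [-0.29, 0.957, -0.001], [0.002, -0.001, -1.0]]
contact_force: [0.4, 0.2, 0.2]
grip_width: 0.0002
time: 17.05
tool_pos: [0.5108, 0.2064, 0.0186]
ee_rot: [[-0.957, -0.291, -0.001], [-0.291, 0.957, -0.0], [0.001, 0.0, -1.0]]
contact_force: [-2.9, -0.9, 2.0]
grip_width: -0.0
time: 17.55
tool_pos: [0.516, 0.2078, 0.018]
ee_rot: [[-0.957, -0.291, 0.001], [-0.291, 0.957, -0.0], [-0.001, -0.0, -1.0]]
contact_force: [-1.5, -0.1, -1.2]
grip_width: -0.0001
```

```bash
python3 -m pendant '[{"dx":-1,"dy":0,"dz":0,"yaw":0,"gripper":0},{"dx":-2,"dy":0,"dz":0,"yaw":0,"gripper":0},{"dx":-3,"dy":0,"dz":0,"yaw":0,"gripper":0},{"dx":-4,"dy":0,"dz":0,"yaw":0,"gripper":0},{"dx":-4,"dy":0,"dz":0,"yaw":0,"gripper":0}]'
python3 -m pendant '[{"dx":-1,"dy":0,"dz":0,"yaw":0,"gripper":0},{"dx":-2,"dy":0,"dz":0,"yaw":0,"gripper":0},{"dx":-3,"dy":0,"dz":0,"yaw":0,"gripper":0},{"dx":-4,"dy":0,"dz":0,"yaw":0,"gripper":0},{"dx":-4,"dy":0,"dz":0,"yaw":0,"gripper":0}]'
```

```text
time: 18.05
tool_pos: [0.5198, 0.2091, 0.0183]
ee_rot: [[-0.957, -0.291, 0.001], [-0.291, 0.957, 0.0], [-0.001, -0.0, -1.0]]
contact_force: [-1.4, 0.3, -1.1]
grip_width: 0.0001
time: 18.55
tool_pos: [0.52, 0.2091, 0.0179]
ee_rot: [[-0.957, -0.291, -0.007], [-0.291, 0.957, -0.002], [0.008, 0.0, -1.0]]
contact_force: [-8.4, -2.1, 7.1]
grip_width: -0.0002
```

```bash
python3 -m pendant '[{"dx":-1,"dy":0,"dz":0,"yaw":0,"gripper":0},{"dx":-2,"dy":0,"dz":0,"yaw":0,"gripper":0},{"dx":-3,"dy":0,"dz":0,"yaw":0,"gripper":0},{"dx":-4,"dy":0,"dz":0,"yaw":0,"gripper":0},{"dx":-4,"dy":0,"dz":0,"yaw":0,"gripper":0}]'
python3 -m pendant '[{"dx":6,"dy":0,"dz":0,"yaw":0,"gripper":0},{"dx":20,"dy":0,"dz":0,"yaw":0,"gripper":0},{"dx":20,"dy":0,"dz":0,"yaw":0,"gripper":0},{"dx":20,"dy":0,"dz":-30,"yaw":0,"gripper":0},{"dx":20,"dy":0,"dz":-73,"yaw":0,"gripper":0}]'
python3 - <<'E'
from h import *
s=arm.state(); d=np.array(s['tool_pos'])*1000-[593.5,222.5,0]; print(d[0]*.957+d[1]*.291,-d[0]*.291+d[1]*.957,d[2])
E
```

```text
time: 19.05
tool_pos: [0.5201, 0.2091, 0.0172]
ee_rot: [[-0.957, -0.291, -0.015], [-0.291, 0.957, -0.004], [0.016, 0.0, -1.0]]
contact_force: [-12.7, -3.8, 10.1]
grip_width: -0.0001
time: 19.55
tool_pos: [0.5074, 0.2051, 0.0903]
ee_rot: [[-0.957, -0.291, -0.002], [-0.291, 0.957, -0.002], [0.003, -0.002, -1.0]]
contact_force: [0.6, 1.1, 0.6]
grip_width: 0.0002
-87.46334183908883 8.418706623169466 90.27653729222368
```

```bash
python3 -m pendant '[{"dx":-30,"dy":-25,"dz":0,"yaw":0,"gripper":0},{"dx":-70,"dy":-50,"dz":0,"yaw":0,"gripper":0},{"dx":-112,"dy":-52,"dz":0,"yaw":0,"gripper":0},{"dx":-112,"dy":-52,"dz":20,"yaw":0,"gripper":0},{"dx":-112,"dy":-52,"dz":50,"yaw":0,"gripper":0}]'
python3 -m pendant '[{"dx":0,"dy":0,"dz":18,"yaw":0,"gripper":0},{"dx":0,"dy":0,"dz":22,"yaw":0,"gripper":0},{"dx":0,"dy":4,"dz":22,"yaw":0,"gripper":0},{"dx":0,"dy":7,"dz":22,"yaw":0,"gripper":0},{"dx":0,"dy":9,"dz":22,"yaw":0,"gripper":0}]'
python3 -m pendant '[{"dx":0,"dy":2,"dz":0,"yaw":0,"gripper":0},{"dx":0,"dy":4,"dz":0,"yaw":0,"gripper":0},{"dx":0,"dy":6,"dz":0,"yaw":0,"gripper":0},{"dx":0,"dy":8,"dz":0,"yaw":0,"gripper":0},{"dx":0,"dy":8,"dz":0,"yaw":0,"gripper":0}]'
```

```text
time: 20.05
tool_pos: [0.6368, 0.1895, 0.0441]
ee_rot: [[-0.957, -0.29, 0.011], [-0.29, 0.957, 0.003], [-0.012, -0.0, -1.0]]
contact_force: [-0.2, 0.6, -0.8]
grip_width: -0.0002
time: 20.55
tool_pos: [0.6288, 0.1982, 0.021]
ee_rot: [[-0.957, -0.291, 0.003], [-0.291, 0.957, 0.002], [-0.003, 0.001, -1.0]]
contact_force: [0.7, 0.5, 0.5]
grip_width: 0.0006
time: 21.05
tool_pos: [0.6258, 0.2045, 0.0197]
ee_rot: [[-0.957, -0.291, 0.001], [-0.291, 0.957, -0.0], [-0.001, -0.0, -1.0]]
contact_force: [0.2, 0.5, 1.8]
grip_width: -0.0003
```

```bash
python3 -m pendant '[{"dx":0,"dy":1,"dz":0,"yaw":0,"gripper":0},{"dx":0,"dy":2,"dz":0,"yaw":0,"gripper":0},{"dx":0,"dy":3,"dz":0,"yaw":0,"gripper":0},{"dx":0,"dy":3,"dz":0,"yaw":0,"gripper":0},{"dx":0,"dy":3,"dz":0,"yaw":0,"gripper":0}]'
python3 -c "
from h import *
snap('wrist','w8.png')"
```

```text
time: 21.55
tool_pos: [0.6255, 0.2055, 0.0197]
ee_rot: [[-0.957, -0.289, 0.002], [-0.289, 0.957, -0.002], [-0.001, -0.002, -1.0]]
contact_force: [1.7, -6.2, 4.0]
grip_width: 0.0001
```

View pics/w8.png

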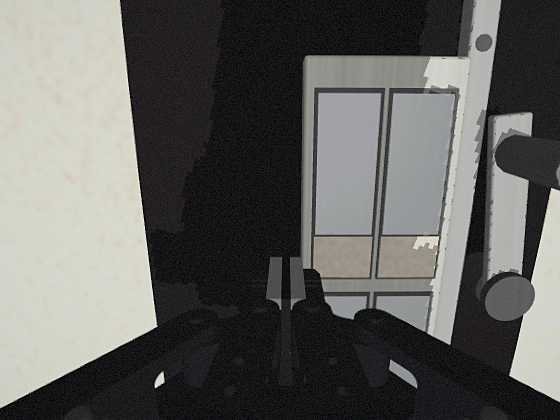

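The carrier's left edge runs along column 303, and its right edge meets the rail at about (462,60). Next I'll measure edges to check flushness, using the carrier's left edge and the rail's outer edge, which should be 70 mm apart.

```bash
cat > fl.py <<'E'
from h import *
import sys
np.set_printoptions(precision=1,suppress=True)
def st(P): d=P*1000-[593.5,222.5,0]; return np.c_[d[:,0]*.957+d[:,1]*.291,-d[:,0]*.291+d[:,1]*.957]
def edge(c,rows,a,b,z,sgn):
    g=cv2.GaussianBlur(cv2.cvtColor(c['color'],cv2.COLOR_RGB2GRAY),(5,5),0).astype(float); p=[]
    for r in rows:
        d=np.diff(g[r,a:b])*sgn; p.append([a+d.argmax()+.5,r])
    P=st(onz(c,p,z)); 
    for _ in range(3):
        k=np.polyfit(P[:,0],P[:,1],1); e=abs(np.polyval(k,P[:,0])-P[:,1]); P=P[e<max(1.,np.median(e)*2)]
    return np.degrees(np.arctan(k[0])), np.polyval(k,-20), len(P)
for n,l,r in (('w6',(300,335),(495,525)),('w8',(285,320),(475,505))):
    c=load(n); print(n,'left edge',edge(c,range(70,250,4),*l,.026,1),'rail outer',edge(c,range(5,55,2),*r,.022,-1))
    g=cv2.cvtColor(c['color'],cv2.COLOR_RGB2GRAY); print(g[65,290:345:2].tolist()); print(g[65,440:530:2].tolist())
E
python3 fl.py
```

```text
w6 left edge (np.float64(-0.16771902459944354), np.float64(-13.25215798884091), 37) rail outer (np.float64(0.05053972698210341), np.float64(50.844892880047), 25)
[21, 24, 26, 22, 22, 23, 14, 25, 19, 23, 15, 15, 22, 21, 86, 91, 124, 153, 148, 148, 151, 150, 145, 144, 149, 144, 147, 148]
[202, 206, 205, 206, 205, 206, 206, 207, 204, 205, 207, 205, 207, 205, 204, 202, 203, 199, 200, 195, 198, 200, 200, 202, 185, 183, 193, 93, 89, 94, 95, 90, 97, 188, 182, 181, 27, 27, 41, 31, 29, 32, 36, 31, 29]
w8 left edge (np.float64(-0.20688527661336248), np.float64(-13.284845533534122), 38) rail outer (np.float64(-0.022059373833965376), np.float64(50.830192254191), 25)
[23, 17, 18, 20, 12, 6, 30, 95, 125, 156, 146, 147, 147, 149, 147, 143, 147, 148, 147, 147, 148, 149, 146, 143, 142, 140, 140, 138]
[208, 207, 211, 209, 208, 202, 207, 204, 201, 201, 201, 201, 202, 199, 201, 168, 182, 182, 185, 181, 180, 181, 181, 180, 183, 182, 133, 25, 30, 33, 34, 28, 29, 36, 40, 24, 36, 37, 31, 33, 32, 25, 32, 30, 20]
```

The carrier-to-rail spacing reads 64 mm against 70 expected, so I'll back off and look from above.

```bash
python3 -m pendant '[{"dx":0,"dy":-15,"dz":0,"yaw":0,"gripper":0},{"dx":0,"dy":-15,"dz":0,"yaw":0,"gripper":0},{"dx":0,"dy":-15,"dz":-40,"yaw":0,"gripper":0},{"dx":0,"dy":-15,"dz":-85,"yaw":0,"gripper":0},{"dx":0,"dy":-15,"dz":-130,"yaw":0,"gripper":0}]'
python3 -m pendant '[{"dx":-10,"dy":10,"dz":-30,"yaw":0,"gripper":0},{"dx":-20,"dy":20,"dz":-60,"yaw":0,"gripper":0},{"dx":-40,"dy":35,"dz":-90,"yaw":0,"gripper":0},{"dx":-40,"dy":35,"dz":-90,"yaw":0,"gripper":0},{"dx":-40,"dy":35,"dz":-90,"yaw":0,"gripper":0}]'
python3 - <<'E'
from h import *
a=snap('wrist','w9.png')['color']; b=snap('scene','s9.png')['color']
A=cv2.resize(a[0:270,130:430],(500,450),interpolation=cv2.INTER_CUBIC)
B=cv2.resize(b[155:245,265:375],(300,245),interpolation=cv2.INTER_CUBIC)
o=np.zeros((450,800,3),np.uint8); o[:,:500]=A; o[:245,500:]=B; cv2.imwrite('pics/both9.png',cv2.convertScaleAbs(o[:,:,::-1],alpha=1.2))
E
```

```text
time: 22.1
tool_pos: [0.6268, 0.1945, 0.1488]
ee_rot: [[-0.956, -0.292, -0.004], [-0.292, 0.956, 0.0], [0.004, 0.001, -1.0]]
contact_force: [0.7, 0.8, 0.4]
grip_width: 0.0001
time: 22.6
tool_pos: [0.6562, 0.2404, 0.2389]
ee_rot: [[-0.956, -0.293, -0.001], [-0.293, 0.956, 0.001], [0.0, 0.001, -1.0]]
contact_force: [-0.0, -0.0, -0.9]
grip_width: 0.0
```

View pics/both9.png

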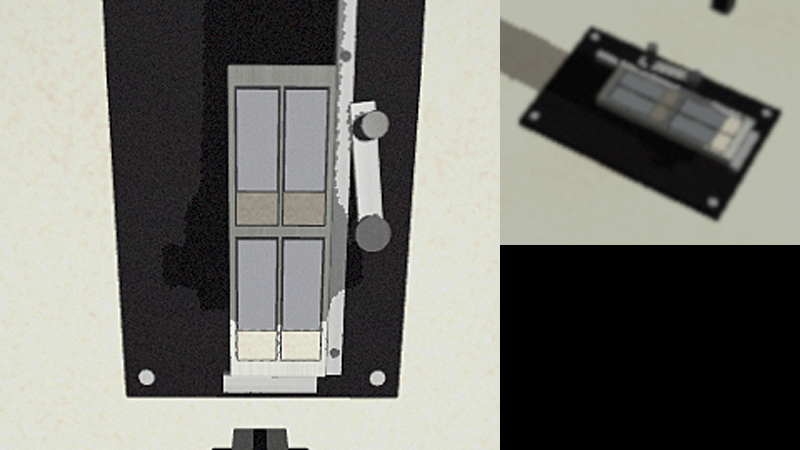

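Carrier and stops look seated: in the composite the carrier spans (228,66) to (326,375), against the rail on its right and the end stop at (270,384). The clip is open, its knob at (374,125). I'll check this numerically.

Run:
```python
from h import *
np.set_printoptions(precision=1,suppress=True)
def st(P): d=P*1000-[593.5,222.5,0]; return np.c_[d[:,0]*.957+d[:,1]*.291,-d[:,0]*.291+d[:,1]*.957]
c=load('w9'); f=lambda p:np.array(p)*.6+[130,0]
L=['TL','BL','TR','BR','stopL outer','stopR outer','rail out far','rail out near','knob top','pivot','plateBL','plateBR']
for l,q in zip(L,st(onz(c,f([[228,66],[231,375],[334,66],[326,375],[225,393],[316,391],[354,80],[341,375],[374,125],[373,233],[127,396],[398,396]]),[.026]*4+[.022]*4+[.066,.045,.012,.012]))): print(l,q)
g=cv2.cvtColor(c['color'],cv2.COLOR_RGB2GRAY)
for r in (60,110,150,180,200,215): print(r,[(260+i,int(v)) for i,v in enumerate(g[r,260:350]) if 0<i and abs(int(v)-int(g[r,260+i-1]))>25])
for x in (275,300,320): print(x,g[205:245,x].tolist())
s=arm.state(); print(s['tool_pos'])
```

```text
TL [-62.7 -17.4]
BL [114.8 -17.4]
TR [-62.9  40.2]
BR [114.6  41.8]
stopL outer [128.3 -21.5]
stopR outer [126.8  36.3]
rail out far [-56.5  52. ]
rail out near [116.   51.8]
knob top [-29.9  56.3]
pivot [25.1 62.6]
plateBL [134.4 -86.4]
plateBR [133.9  91.4]
60 [(267, 114), (270, 91), (271, 35), (272, 139), (297, 34), (298, 88), (299, 130), (300, 38), (301, 79), (302, 143), (326, 79), (328, 128), (331, 89), (333, 138), (334, 174), (341, 149), (342, 15)]
110 [(267, 99), (271, 35), (272, 93), (273, 142), (296, 65), (298, 132), (299, 58), (301, 149), (325, 44), (326, 108), (332, 176), (340, 0), (343, 104), (344, 189)]
150 [(267, 37), (268, 122), (271, 57), (273, 141), (296, 32), (297, 109), (299, 26), (300, 120), (323, 61), (325, 123), (328, 71), (329, 106), (338, 0), (342, 0), (349, 51)]
180 [(268, 122), (271, 81), (272, 24), (273, 150), (295, 92), (296, 30), (297, 132), (298, 55), (300, 145), (322, 63), (324, 119), (327, 69), (328, 96), (329, 176), (336, 122), (337, 11)]
200 [(268, 179), (271, 92), (272, 134), (273, 187), (296, 69), (297, 132), (298, 58), (299, 198), (322, 88), (323, 167), (326, 106), (327, 172), (335, 111), (336, 20)]
215 [(268, 138), (269, 202), (272, 101), (273, 163), (295, 68), (296, 137), (297, 200), (298, 97), (299, 166), (320, 190), (321, 155), (322, 100), (323, 189), (325, 164), (335, 1), (336, 27)]
275 [185, 182, 179, 184, 187, 184, 184, 183, 188, 186, 161, 143, 193, 186, 184, 184, 186, 186, 185, 186, 173, 175, 166, 169, 170, 170, 164, 163, 163, 166, 132, 16, 13, 88, 207, 190, 190, 187, 189, 185]
300 [188, 187, 184, 184, 187, 185, 188, 189, 191, 193, 163, 96, 194, 186, 183, 184, 181, 182, 186, 186, 174, 157, 168, 166, 168, 167, 166, 164, 165, 170, 125, 7, 13, 88, 207, 193, 189, 187, 187, 188]
320 [190, 190, 189, 187, 183, 188, 191, 194, 194, 194, 190, 93, 195, 187, 188, 187, 185, 185, 186, 188, 185, 62, 40, 38, 40, 29, 19, 0, 14, 1, 12, 20, 7, 90, 206, 192, 187, 186, 187, 187]
[0.7 0.2 0.2]
```

The carrier is home within about 1 mm: corners at -17.4 on both ends, parallel to the rail, 69.4 mm to the rail's outer edge (70 expected), with no dark gap at the stop. The clip stands at about 6°. Next, the knob: check joint 7's margin and plan the arc.

```bash
python3 -c "
from h import *
print(np.round(arm.state()['joint_pos'],2))"
python3 -m pendant '[{"dx":25,"dy":15,"dz":0,"yaw":0,"gripper":40},{"dx":60,"dy":35,"dz":15,"yaw":0,"gripper":40},{"dx":96,"dy":58,"dz":40,"yaw":0,"gripper":40},{"dx":96,"dy":58,"dz":80,"yaw":0,"gripper":40},{"dx":96,"dy":58,"dz":120,"yaw":0,"gripper":40}]'
python3 - <<'E'
from h import *
s=arm.state(); d=np.array(s['tool_pos'])*1000-[593.5,222.5,0]; print(d[0]*.957+d[1]*.291,-d[0]*.291+d[1]*.957,d[2],s['grip_width'])
P=np.array([593.5,222.5,66])+np.array([-31*.957-57*.291,-31*.291+57*.957,0])
c=snap('wrist','w10.png'); print(proj(c,[P/1000,np.array(s['tool_pos'])*1.0]))
E
```

```text
[-0.7   0.49  0.41  1.48 -0.2   1.22  1.6 ]
time: 23.2
tool_pos: [0.545, 0.2659, 0.117]
ee_rot: [[-0.956, -0.292, -0.003], [-0.292, 0.956, 0.0], [0.003, 0.001, -1.0]]
contact_force: [1.3, 1.0, -0.2]
grip_width: 0.0399
-33.7903252889446 55.65928536517328 117.02205137444395 0.039872369383521976
[[286.49396576 240.56572462]
 [283.85796345 277.57525832]]
```

```bash
python3 -m pendant '[{"dx":-3,"dy":1,"dz":0,"yaw":8,"gripper":40},{"dx":-3,"dy":1,"dz":0,"yaw":16,"gripper":40},{"dx":-3,"dy":1,"dz":5,"yaw":24,"gripper":40},{"dx":-3,"dy":1,"dz":15,"yaw":32,"gripper":40},{"dx":-3,"dy":1,"dz":25,"yaw":40,"gripper":40}]'
python3 -m pendant '[{"dx":0,"dy":0,"dz":15,"yaw":0,"gripper":40},{"dx":0,"dy":0,"dz":30,"yaw":0,"gripper":40},{"dx":0,"dy":0,"dz":40,"yaw":0,"gripper":40},{"dx":0,"dy":0,"dz":47,"yaw":0,"gripper":40},{"dx":0,"dy":0,"dz":47,"yaw":0,"gripper":40}]'
python3 -m pendant '[{"dx":0,"dy":0,"dz":0,"yaw":0,"gripper":20},{"dx":0,"dy":0,"dz":0,"yaw":0,"gripper":8},{"dx":0,"dy":0,"dz":0,"yaw":0,"gripper":5},{"dx":0,"dy":0,"dz":0,"yaw":0,"gripper":5},{"dx":0,"dy":0,"dz":0,"yaw":0,"gripper":5}]'
```

```text
time: 23.75
tool_pos: [0.5502, 0.2663, 0.0938]
ee_rot: [[-0.917, 0.399, -0.002], [0.399, 0.917, -0.001], [0.001, -0.002, -1.0]]
contact_force: [-0.1, 0.4, -0.1]
grip_width: 0.0402
time: 24.25
tool_pos: [0.5498, 0.267, 0.0458]
ee_rot: [[-0.92, 0.392, -0.002], [0.392, 0.92, -0.001], [0.002, -0.002, -1.0]]
contact_force: [-0.3, -0.1, -0.4]
grip_width: 0.04
time: 24.75
tool_pos: [0.5506, 0.2672, 0.048]
ee_rot: [[-0.92, 0.393, -0.001], [0.393, 0.92, -0.0], [0.001, -0.0, -1.0]]
contact_force: [-3.6, -1.1, 5.5]
grip_width: 0.0114
```

```bash
python3 -m pendant '[{"dx":-4.4,"dy":-3.5,"dz":0,"yaw":-6,"gripper":5},{"dx":-9,"dy":-6.6,"dz":0,"yaw":-12,"gripper":5},{"dx":-14,"dy":-9.2,"dz":0,"yaw":-18,"gripper":5},{"dx":-19.3,"dy":-11.2,"dz":0,"yaw":-24,"gripper":5},{"dx":-24.7,"dy":-12.7,"dz":0,"yaw":-30,"gripper":5}]'
python3 -m pendant '[{"dx":-4.4,"dy":-3.5,"dz":0,"yaw":-6,"gripper":5},{"dx":-9,"dy":-6.6,"dz":0,"yaw":-12,"gripper":5},{"dx":-14,"dy":-9.2,"dz":0,"yaw":-18,"gripper":5},{"dx":-19.3,"dy":-11.2,"dz":0,"yaw":-24,"gripper":5},{"dx":-24.7,"dy":-12.7,"dz":0,"yaw":-30,"gripper":5}]'
cat > k.py <<'E'
from h import *
s=arm.state(); d=np.array(s['tool_pos'])*1000-[593.5,222.5,0]; x,y=d[0]*.957+d[1]*.291,-d[0]*.291+d[1]*.957
print('stage',x,y,d[2],'clip deg',np.degrees(np.arctan2(62.5-y,25-x)),np.hypot(62.5-y,25-x),s['contact_force'],s['joint_pos'][6],s['grip_width'])
E
python3 k.py
```

```text
time: 25.25
tool_pos: [0.5688, 0.2453, 0.048]
ee_rot: [[-0.992, -0.124, -0.0], [-0.124, 0.992, -0.001], [0.0, -0.0, -1.0]]
contact_force: [-3.2, -2.5, 4.3]
grip_width: 0.0113
time: 25.75
tool_pos: [0.5958, 0.2353, 0.048]
ee_rot: [[-0.798, -0.603, 0.002], [-0.603, 0.798, -0.001], [-0.001, -0.002, -1.0]]
contact_force: [-2.2, -2.1, 2.9]
grip_width: 0.0113
stage 5.917782028333826 11.535468479178894 48.02198579035968 clip deg 69.47301785937718 54.419798932511206 [-2.18531837 -2.10747761  2.94516804] 1.9080060954504114 0.011306685720944452
```

```bash
python3 -m pendant '[{"dx":-4.4,"dy":-3.5,"dz":0,"yaw":-6,"gripper":5},{"dx":-9,"dy":-6.6,"dz":0,"yaw":-12,"gripper":5},{"dx":-14,"dy":-9.2,"dz":0,"yaw":-18,"gripper":5},{"dx":-19.3,"dy":-11.2,"dz":0,"yaw":-24,"gripper":5},{"dx":-24.7,"dy":-12.7,"dz":0,"yaw":-30,"gripper":5}]'
python3 k.py
python3 -m pendant '[{"dx":-1,"dy":-1,"dz":0,"yaw":0,"gripper":5},{"dx":-2,"dy":-2,"dz":0,"yaw":0,"gripper":5},{"dx":-3,"dy":-2.5,"dz":0,"yaw":0,"gripper":5},{"dx":-4,"dy":-3,"dz":0,"yaw":0,"gripper":5},{"dx":-4,"dy":-3,"dz":0,"yaw":0,"gripper":5}]'
python3 k.py
```

```text
time: 26.25
tool_pos: [0.6189, 0.2385, 0.0477]
ee_rot: [[-0.391, -0.92, -0.009], [-0.92, 0.391, -0.004], [0.008, 0.007, -1.0]]
contact_force: [-16.2, -8.5, 16.7]
grip_width: 0.0118
stage 29.009625177776734 7.899391761905411 47.654853011700695 clip deg 94.2000074604005 54.747634780291136 [-16.22890627  -8.49193344  16.66065878] 2.373183534384131 0.01179922627366844
time: 26.75
tool_pos: [0.6189, 0.2385, 0.0476]
ee_rot: [[-0.395, -0.918, -0.018], [-0.919, 0.395, -0.009], [0.015, 0.013, -1.0]]
contact_force: [-16.9, -9.0, 19.5]
grip_width: 0.0115
stage 28.996255703420946 7.861221009875865 47.55415239780975 clip deg 94.18313905053289 54.78472623988145 [-16.91356222  -8.97764928  19.51742345] 2.3688353072246437 0.011457625263242632
```

```bash
python3 -m pendant '[{"dx":2,"dy":2.5,"dz":0,"yaw":0,"gripper":5},{"dx":4.5,"dy":5.4,"dz":0,"yaw":0,"gripper":5},{"dx":4.5,"dy":5.4,"dz":0,"yaw":0,"gripper":5},{"dx":4.5,"dy":5.4,"dz":0,"yaw":0,"gripper":5},{"dx":4.5,"dy":5.4,"dz":0,"yaw":0,"gripper":5}]'
python3 -m pendant '[{"dx":0,"dy":0,"dz":0,"yaw":0,"gripper":34},{"dx":0,"dy":0,"dz":0,"yaw":0,"gripper":34},{"dx":0,"dy":0,"dz":0,"yaw":0,"gripper":34},{"dx":0,"dy":0,"dz":-15,"yaw":0,"gripper":34},{"dx":0,"dy":0,"dz":-55,"yaw":0,"gripper":34}]'
python3 -m pendant '[{"dx":0,"dy":0,"dz":-45,"yaw":0,"gripper":34},{"dx":0,"dy":0,"dz":-90,"yaw":0,"gripper":34},{"dx":0,"dy":0,"dz":-140,"yaw":0,"gripper":34},{"dx":0,"dy":0,"dz":-140,"yaw":0,"gripper":34},{"dx":0,"dy":0,"dz":-140,"yaw":0,"gripper":34}]'
python3 k.py; python3 -c "
from h import *
snap('wrist','w11.png');snap('scene','s11.png');snap('top','t11.png')"
```

```text
time: 27.25
tool_pos: [0.6187, 0.2385, 0.0479]
ee_rot: [[-0.395, -0.919, -0.003], [-0.919, 0.395, -0.004], [0.005, 0.002, -1.0]]
contact_force: [-5.3, -5.3, 7.8]
grip_width: 0.011
time: 27.75
tool_pos: [0.616, 0.2408, 0.0988]
ee_rot: [[-0.392, -0.92, -0.009], [-0.92, 0.392, -0.004], [0.007, 0.006, -1.0]]
contact_force: [0.1, 0.0, -0.6]
grip_width: 0.0339
time: 28.25
tool_pos: [0.6213, 0.2426, 0.2463]
ee_rot: [[-0.392, -0.92, 0.006], [-0.92, 0.392, 0.003], [-0.005, -0.005, -1.0]]
contact_force: [0.3, 0.3, -0.1]
grip_width: 0.0341
stage 32.45033552251985 11.140702419319078 246.28510264099822 clip deg 98.253924400072 51.89686837737956 [ 0.25012068  0.31602866 -0.05473903] 2.3478635250241076 0.03413054034365491
```

```bash
python3 -m pendant '[{"dx":-5,"dy":-10,"dz":0,"yaw":8,"gripper":0},{"dx":-13,"dy":-32,"dz":0,"yaw":16,"gripper":0},{"dx":-13,"dy":-32,"dz":0,"yaw":24,"gripper":0},{"dx":-13,"dy":-32,"dz":0,"yaw":32,"gripper":0},{"dx":-13,"dy":-32,"dz":0,"yaw":40,"gripper":0}]'
python3 -m pendant '[{"dx":0,"dy":0,"dz":0,"yaw":8,"gripper":0},{"dx":0,"dy":0,"dz":0,"yaw":10,"gripper":0},{"dx":0,"dy":0,"dz":0,"yaw":10,"gripper":0},{"dx":0,"dy":0,"dz":0,"yaw":10,"gripper":0},{"dx":0,"dy":0,"dz":0,"yaw":10,"gripper":0}]'
cat > fin.py <<'E'
from h import *
np.set_printoptions(precision=1,suppress=True)
C=np.array([593.5,224.4]); a=np.radians(16.9); ex=np.array([np.cos(a),np.sin(a)]); ey=np.array([-ex[1],ex[0]])
def W(x,y,z): return np.r_[C+x*ex+y*ey,z]/1000
def st(P): d=P[:,:2]*1000-C; return np.c_[d@ex,d@ey]
c=snap('wrist','w12.png'); g=cv2.GaussianBlur(cv2.cvtColor(c['color'],cv2.COLOR_RGB2GRAY),(3,3),0).astype(float)
def cross(name,p,q,z,k=41):   # strongest grey steps along the stage segment p->q at height z
    t=np.linspace(0,1,161); S=np.array(p)+t[:,None]*(np.array(q)-p); uv=proj(c,[W(*s,z) for s in S]).astype(np.float32)
    v=cv2.remap(g.astype(np.float32),uv[:,:1],uv[:,1:],cv2.INTER_LINEAR).ravel(); d=v[4:]-v[:-4]; r=[]
    for _ in range(4):
        i=abs(d).argmax(); r.append((S[i+2].round(1).tolist(),round(float(d[i])))); d[max(0,i-6):i+7]=0
    print(name,r)
for x in (-50,-25,60,95): cross(f'carrier -y edge x={x}',(x,-35),(x,-5),26)
for x in (-50,-25,60): cross(f'rail outer x={x}',(x,30),(x,60),22)
for y in (-10,20,30): cross(f'far end y={y}',(-80,y),(-50,y),26)
for y in (-10,20): cross(f'stop y={y}',(100,y),(140,y),24)
for y in (-5,18,28,34): cross(f'clip arm y={y}',(8,y),(42,y),34)
hc=cv2.HoughCircles(cv2.medianBlur(cv2.cvtColor(c['color'],cv2.COLOR_RGB2GRAY),3),cv2.HOUGH_GRADIENT,1,12,param1=80,param2=12,minRadius=5,maxRadius=14)
print('exp knob px',proj(c,[W(25,5,66),W(25,62,40)]))
if hc is not None:
    for u in hc[0]:
        q=st(onz(c,[u[:2]],.066))[0]
        if abs(q-[25,20]).max()<60: print('circle',u,q)
E
python3 fin.py
```

```text
time: 28.9
tool_pos: [0.653, 0.2406, 0.2394]
ee_rot: [[-0.895, -0.447, -0.004], [-0.447, 0.895, -0.002], [0.005, 0.0, -1.0]]
contact_force: [0.7, 0.7, -0.2]
grip_width: -0.0
time: 29.4
tool_pos: [0.6537, 0.241, 0.2413]
ee_rot: [[-0.957, -0.291, -0.001], [-0.291, 0.957, -0.001], [0.002, -0.0, -1.0]]
contact_force: [-0.8, 0.2, -0.4]
grip_width: -0.0
carrier -y edge x=-50 [([-50.0, -19.4], 36), ([-50.0, -14.8], 30), ([-50.0, -16.6], -25), ([-50.0, -20.8], 25)]
carrier -y edge x=-25 [([-25.0, -19.8], 41), ([-25.0, -14.9], 31), ([-25.0, -17.0], -26), ([-25.0, -18.5], 14)]
carrier -y edge x=60 [([60.0, -20.0], 42), ([60.0, -14.9], 33), ([60.0, -17.0], -24), ([60.0, -18.7], 17)]
carrier -y edge x=95 [([95.0, -19.6], 51), ([95.0, -17.4], -34), ([95.0, -15.3], 32), ([95.0, -20.9], 28)]
rail outer x=-50 [([-50.0, 49.5], -55), ([-50.0, 41.1], 28), ([-50.0, 34.5], -23), ([-50.0, 48.2], -20)]
rail outer x=-25 [([-25.0, 49.7], -56), ([-25.0, 35.2], -27), ([-25.0, 40.9], 27), ([-25.0, 48.4], -25)]
rail outer x=60 [([60.0, 49.9], -49), ([60.0, 34.7], -32), ([60.0, 36.8], 25), ([60.0, 47.8], 18)]
far
[... 297 characters left out ...]
]
stop y=-10 [([126.0, -10.0], -71), ([129.5, -10.0], 64), ([106.0, -10.0], 25), ([103.8, -10.0], -24)]
stop y=20 [([126.0, 20.0], -75), ([129.5, 20.0], 64), ([103.8, 20.0], -17), ([127.8, 20.0], 17)]
clip arm y=-5 [([17.8, -5.0], -18), ([32.0, -5.0], 15), ([19.7, -5.0], 9), ([33.5, -5.0], 5)]
clip arm y=18 [([17.8, 18.0], -20), ([32.9, 18.0], 18), ([19.7, 18.0], 11), ([16.3, 18.0], -4)]
clip arm y=28 [([32.9, 28.0], 17), ([17.8, 28.0], -16), ([19.7, 28.0], 8), ([16.3, 28.0], -4)]
clip arm y=34 [([31.8, 34.0], -11), ([19.5, 34.0], 9), ([17.6, 34.0], -6), ([33.9, 34.0], 4)]
exp knob px [[292.3 145. ]
 [352.3 142. ]]
circle [351.5 142.5  11.1] [22.7 56.6]
circle [292.5 144.5   9.6] [24.6  5.2]
```

```bash
python3 -c "
from workcell import arm
print(arm.hand_in(), arm.state()['time'])"
```

```text
the job is handed in; nothing more can be done
the job is handed in; nothing more can be done
```

I laid the long carrier on the stage slides up and pushed it against the side rail, then the end stop, then the rail again. Each push stalled against its stop. I then gripped the clip's knob and swung it round to its limit, with the carrier already home. The job was handed in at about 29.5 s, with the gripper about 24 cm above the bench, touching nothing.

Last wrist-camera check, in the stage frame:

| What | Measured (mm) | Expected (mm) |
|---|---|---|
| Carrier's free long side, y | -19.4 to -20.0 along its whole length | -20 |
| Carrier's far end, x | -64.5 | -65 |
| Clip arm's edges, x | about 18 and 32–33 | 18 and 32 |
| Clip knob | (24.6, 5.2) | (25, 5) |

**Readings that disagreed:**
- The first and second pushes to the rail stalled with the fingertips about 5 mm apart. I did not explain this, but the carrier's edge had not moved between them.
- One close-up, taken right after a push, put the carrier's free side 64 mm from the rail's outer edge, where 70 mm is right. Two later views from higher up gave 69–70 mm.
- The top and wrist cameras differed by about 4 mm in the stage's y. The table uses the wrist camera's stage position.

I did not measure the short carrier, phone or bottle again at the end. No arm move was aimed at them, and no force reading suggested contact with them.

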